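# Unload the plate dryer and set it to purge

### The arm

A 6-joint arm with a two-finger parallel gripper is mounted at the origin on the work surface. World frame = base frame: x ahead of the robot, y to its left, z up, the work surface at z = 0. Lengths are in m, angles in rad, forces in N, time in s.
With the tool pointing down it reaches from about 0.275 to 0.85 m from the base axis. Payload 5.2 kg.
Tool frame: the origin (TCP) lies at the very end of the fingers, on their centre line; the grasp point (between the pads) lies robot.tcp_to_grasp behind it (robot.tcp_to_grasp is the distance from the TCP to the grasp point, in m); z points along the fingers, y is the line along which they close (so a half turn about z gives the same grasp; the last joint's range is limited). The gripper opens to 85 mm and grips with 20 to 120 N. Pads are 22 mm wide; open, the fingers measure 114 mm over their backs; the gripper's body (76 mm by 85 mm) begins 54 mm behind the grasp point. The pads swing forward as they close: fully open they stand 13 mm farther back than shut.
Start: joints at [0.948, 0.259, 1.535, -0, 1.348, -0.203], TCP at [0.224, 0.502, 0.231] pointing down, gripper open.
Joint ranges: [-3.14, 3.14], [-0.91, 2.08], [0.19, 2.58], [-1.22, 4.36], [0.22, 2.71], [-3.12, 3.12]. Speed limits (rad/s): [2.57, 2.57, 3.14, 3.14, 3.14, 3.14].

### API

Orientations are given as a unit quaternion [w, x, y, z].
In Python, from bench import robot, imaging gives the robot as it stands.
- The arm moves only by the shell command python3 -m creep 'ROWS' [OPENING]. ROWS is JSON, a list of rows, each a list of 2 entries, a list of its own where there are three numbers: the shift along the tool's x, y, z as a fraction of full scale, then the turn, a rotation vector about the tool's x, y, z as a fraction of full scale. A call has 1 to 8 rows; each row is the pose to reach, as a shift and turn from the pose commanded when the call began, along the tool's axes at that moment, turning the shorter way round; what a row does not reach only later rows make up. Full scale, the value 1, is 120 mm for a shift and 180 degrees for a turn. A row lasts 1/12 s, in which the tool goes at most 41.7 mm and 7.16 degrees, less where a joint would pass 70% of its speed; a pose out of reach is approached as far as the arm can. A call with a number of a shift or a turn outside -1 to 1 is refused whole. A call with a gripper value outside its range is refused whole. OPENING is the opening, from -1 (shut) to 1 (fully open), set as the call begins (- or left out, the last holds). The fingers move at their own pace and stop on an object; the grip force is fixed at half the most. Time passes only in rows, so rows that repeat a pose let the fingers close. It gives the time, the measured TCP pose, the force, the opening and the grip force at its end, in the units of the state.
- robot.get_state(): the state, without advancing time (a new reading comes with each control period).
- imaging.get_image(name): name is "side" or "top"; returns a dict with "image" (400x640x3 uint8, red, green, blue), "intrinsics" (3x3 intrinsics, pixels), "k1" (the pictures are not rectified: a ray, as slopes to the right and down, at radius r is drawn at 1 + k1 r^2 times it, then the intrinsics apply), "position" and "attitude" of the camera in the world. Camera axes: x right, y up, looking along -z (the intrinsics and any distortion apply to the point x, -y, -z); pixel columns grow to the right and rows downward; lengths in m; the calibration is good to about 2 mm. A picture is of the moment at which its call begins. There is no depth.
- robot.sign_off(): hands the job in; it is judged then, once.
The state is a dict: "time": time; "joint_pos": joint angles; "joint_vel": joint speeds; "joint_efforts": joint torques, N m; "position": TCP position; "ee_rot": TCP orientation; "force": force on the tool from outside, world axes, zero at the start; "wrist_torque": the same for the moment, N m; "opening": finger opening in m; "grip_force": force on a finger pad.
Only numpy, scipy, OpenCV 4.12 (cv2) and the standard library are available. Lean on these libraries where they do the work, as an engineer would, in place of code of your own. Each camera call takes 0.05 s, during which the arm holds its last target. There are 200 camera calls.

### The job

The plates in the dryer are dry. First turn the blower knob back to off; then, leaving it off, lift every plate upright out of the dryer by its top edge and stand it gently, fully down, in a slot of its own in the grey carrying rack; when the dryer is empty, turn the knob clockwise three clicks from off to purge it. Do not drop or tip a plate, and leave the jar, the beaker and the box where they are.

Things in the scene. Friction and masses are not known exactly. Their poses are not given: they have to be found in the camera images.
- dryer: plate dryer, a fixed block 260 (x) x 270 (y) x 70 mm tall; its place and heading vary. Origin: centre of its underside, z up. Dark steel bay (y from -135 to +15 mm) with five open slots at x = -104, -52, 0, +52, +104 mm, all centred on y = -60 mm, each 8 mm wide in x, 116 mm long in y, 55 mm deep (floor 15 mm above the bench). White control side (y from +15 to +135 mm) with the blower knob upright on its top at x = -45, y = +75 mm
- blower_grip (a point): point on the knob's upright axis 108 mm above the bench, at the height to grip; turns with the knob. Black knob: a disc 54 mm across, from 74 to 82 mm above the bench, carrying a bar 52 mm long, 15 mm thick, whose top is 118 mm above the bench. The bar lies along this point's x axis; the white pointer line is on its -x half; y is across the bar, z up
- blower (a joint): knob angle, rad. Grows clockwise seen from above. Six sprung click positions 0.7 rad apart: 0 = off, 0.7, 1.4, 2.1, 2.8, 3.5 = speeds 1 to 5; stops at both ends. At off the pointer points along the dryer's -x (at a round dot); the marks for 1 to 5 follow clockwise and grow longer. When let go it springs into the nearest click; about 0.04 N m carries it over a click. Starts at speed 3, 4 or 5
- rack: grey carrying rack, a loose block 260 (x) x 140 (y) x 60 mm tall, 1.6 kg, that can slide on the bench; place and heading vary. Origin: centre of its underside, z up. Five open slots at x = -104, -52, 0, +52, +104 mm, centred on y = 0, each 10 mm wide in x, 118 mm long in y, 52 mm deep (floor 8 mm above the bench), with mouths chamfered 2 mm. A plate fully down has its top edge 123 mm above the bench
- plate0: one of up to five identical coated plates (some may be absent): white sheet 5 mm thick, 110 mm wide, stiffened along its top edge by an aluminium strip 10 mm thick and 14 mm tall, 115 mm tall overall, 140 g. Starts standing in a dryer slot, top edge 60 mm above the dryer's top. Origin: middle of the lower edge; x across the thickness, y along the width, z up to the strip; both faces are alike. The strip is to be gripped across its thickness
- plate1: one of up to five identical coated plates (some may be absent): white sheet 5 mm thick, 110 mm wide, stiffened along its top edge by an aluminium strip 10 mm thick and 14 mm tall, 115 mm tall overall, 140 g. Starts standing in a dryer slot, top edge 60 mm above the dryer's top. Origin: middle of the lower edge; x across the thickness, y along the width, z up to the strip; both faces are alike. The strip is to be gripped across its thickness
- plate2: one of up to five identical coated plates (some may be absent): white sheet 5 mm thick, 110 mm wide, stiffened along its top edge by an aluminium strip 10 mm thick and 14 mm tall, 115 mm tall overall, 140 g. Starts standing in a dryer slot, top edge 60 mm above the dryer's top. Origin: middle of the lower edge; x across the thickness, y along the width, z up to the strip; both faces are alike. The strip is to be gripped across its thickness
- plate3: one of up to five identical coated plates (some may be absent): white sheet 5 mm thick, 110 mm wide, stiffened along its top edge by an aluminium strip 10 mm thick and 14 mm tall, 115 mm tall overall, 140 g. Starts standing in a dryer slot, top edge 60 mm above the dryer's top. Origin: middle of the lower edge; x across the thickness, y along the width, z up to the strip; both faces are alike. The strip is to be gripped across its thickness
- plate4: one of up to five identical coated plates (some may be absent): white sheet 5 mm thick, 110 mm wide, stiffened along its top edge by an aluminium strip 10 mm thick and 14 mm tall, 115 mm tall overall, 140 g. Starts standing in a dryer slot, top edge 60 mm above the dryer's top. Origin: middle of the lower edge; x across the thickness, y along the width, z up to the strip; both faces are alike. The strip is to be gripped across its thickness
- reagent: closed jar, 64 mm across and 120 mm tall, blue lid; leave alone. Origin: centre of its underside
- beaker: empty glass beaker, 80 mm across and 90 mm tall; leave alone. Origin: centre of its underside
- tips: pale translucent plastic box 60 x 120 x 50 mm; leave alone. Origin: centre of its underside
There are look-alikes about, which are no part of the job. Leave any green look-alike of the plate0 alone. Leave any black look-alike of the plate2 alone.

How it is judged:
By the outcome, as a careful person would: the job done as asked, in the order asked, and still so for the second after the job is handed in, with the robot touching nothing.
Of plate0, plate1, plate2, plate3, plate4 only 3 to 5 are there at a start; the rules pass over those that are not, and their reading is None.
At some moment in a run one of rack may be knocked a few centimetres aside while the robot is not near it.
It also fails if it takes over 210 s, if anything falls off the work surface, if the arm or the gripper's body presses on something with over 40 N, if the wrist force passes 120 N, or if a joint passes its speed limit or range.

## Working session

There is one attempt and no reset: what is moved stays moved. The work goes in short steps, Python scripts to look and compute and a shell command to move; the robot and the scene stay as the last step left them, time stands still between calls to the robot, and variables do not carry over. Pictures are saved under pics/ and viewed, at most 14 in all, crops included, and the job is handed in when it is done.

```bash
ls; mkdir -p pics
cat > h.py <<'E'
import numpy as np, cv2
from scipy.spatial.transform import Rotation as R
from bench import robot, imaging
def snap(name,fn=None):
    d=imaging.get_image(name)
    if fn: cv2.imwrite('pics/'+fn,cv2.cvtColor(d['image'],cv2.COLOR_RGB2BGR))
    return d
def rot(a):
    a=np.array(a,float)
    return a if a.shape==(3,3) else R.from_quat(a[[1,2,3,0]]).as_matrix()
def ray(d,uv):
    K=np.array(d['intrinsics']);p=np.linalg.solve(K,[uv[0],uv[1],1])[:2]
    q=p.copy()
    for _ in range(20): q=p/(1+d['k1']*(q@q))
    return np.array(d['position']),rot(d['attitude'])@np.array([q[0],-q[1],-1])
def onz(d,uv,z):
    o,v=ray(d,uv); return o+v*(z-o[2])/v[2]
def proj(d,P):
    c=rot(d['attitude']).T@(np.array(P)-np.array(d['position']))
    q=np.array([c[0],-c[1]])/-c[2]; q=q*(1+d['k1']*(q@q))
    return (np.array(d['intrinsics'])@[q[0],q[1],1])[:2]
E
python3 - <<'E'
from h import *
np.set_printoptions(precision=4,suppress=True)
for n in('top','side'):
    d=snap(n,n+'0.png'); print(n,d['intrinsics'],d['k1'],d['position'],d['attitude'])
print(robot.get_state(),robot.tcp_to_grasp)
E
```

```text
pics
top [[438.0807   0.     314.2501]
 [  0.     438.0807 199.9162]
 [  0.       0.       1.    ]] -0.0005537128877804788 [0.3508 0.0794 1.242 ] [-0.6935 -0.0704  0.0445  0.7156]
side [[377.5775   0.     325.1558]
 [  0.     377.5775 195.4473]
 [  0.       0.       1.    ]] -0.012166966434171169 [ 0.3194 -0.5554  0.7172] [ 0.8993  0.4054 -0.0633 -0.1514]
{'time': 0.1, 'joint_pos': array([ 0.9482,  0.2593,  1.536 , -0.    ,  1.348 , -0.2028]), 'joint_vel': array([-0.0003, -0.0007, -0.0021, -0.0001, -0.0003,  0.0017]), 'joint_efforts': array([  0.0016, -44.6968, -29.125 ,  -0.0004,   0.0062,   0.    ]), 'position': array([0.2239, 0.5019, 0.2305]), 'ee_rot': array([-0.0003,  0.2084,  0.978 , -0.0008]), 'force': array([-0.406 ,  0.0867,  0.5948]), 'wrist_torque': array([ 0.0042,  0.0571, -0.0252]), 'grip_force': 0.0, 'opening': 0.08507306493586299} 0.0187
```

View pics/top0.png

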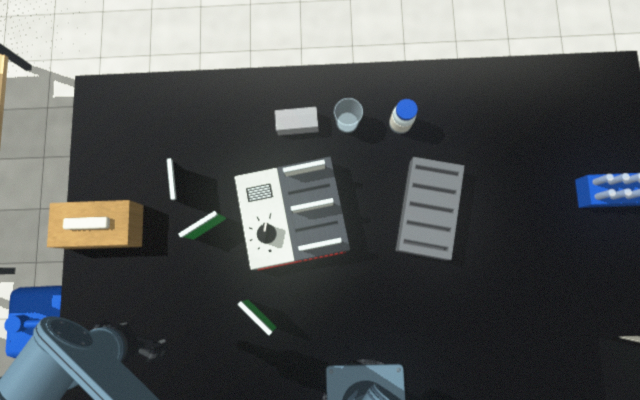

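View pics/side0.png

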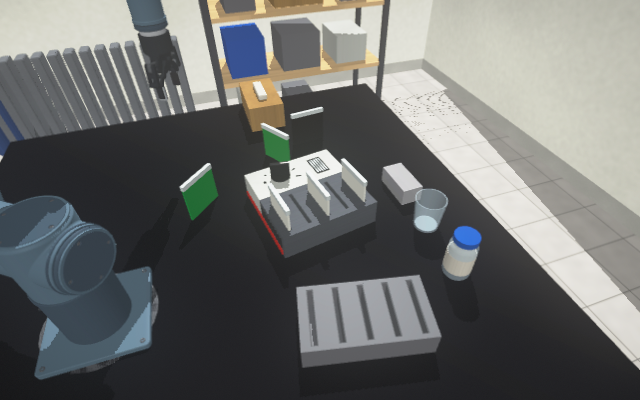

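The top view shows:
- Dryer at about (292,213), with three white plates in it: strips at (304,167), (313,205) and (320,244).
- Knob at (266,233).
- Rack at (431,208).

Things that could be mistaken for a plate:
- Green-sheet plates at (202,224) and (256,316).
- Black-sheet plate at (171,178).
- White handle on the wooden block at (87,223).

None of the four is in the dryer, so I choose the three strips in the dryer.

```bash
cat > meas.py <<'E'
from h import *
np.set_printoptions(precision=4,suppress=True)
def blobs(m,amin,box):
    x0,y0,x1,y1=box; mm=np.zeros_like(m); mm[y0:y1,x0:x1]=m[y0:y1,x0:x1]
    cs,_=cv2.findContours(mm,cv2.RETR_EXTERNAL,cv2.CHAIN_APPROX_NONE)
    return [c for c in cs if cv2.contourArea(c)>=amin]
def seg(d,c,z):
    P=np.array([onz(d,p,z)[:2] for p in c[:,0,:].astype(float)])
    r=cv2.minAreaRect((P*1000).astype(np.float32)); b=cv2.boxPoints(r)/1000
    e1,e2=b[1]-b[0],b[2]-b[1]; v=e1 if e1@e1>e2@e2 else e2
    a=np.degrees(np.arctan2(v[1],v[0]))%180
    return np.array(r[0])/1000,np.sort(r[1]),a
def rack(d,box=(385,145,480,270)):
    im=d['image'];g=cv2.cvtColor(im,cv2.COLOR_RGB2GRAY)
    x0,y0,x1,y1=box
    up=((g>85)*255).astype(np.uint8)
    c=max(blobs(up,500,box),key=cv2.contourArea)
    full=cv2.drawContours(np.zeros_like(g),[c],-1,255,-1)
    full=cv2.erode(full,np.ones((5,5)))
    dark=((g<85)&(full>0)).astype(np.uint8)*255
    return [seg(d,s,.06) for s in blobs(dark,40,box)],seg(d,c,.06)
if __name__=='__main__':
    d=snap('top');im=d['image'];g=cv2.cvtColor(im,cv2.COLOR_RGB2GRAY)
    print('gray rack',g[185,410:460:4],g[180:225:3,430])
    print('gray strip',g[155:180,304],g[195:215,313])
    hi=((g>185)*255).astype(np.uint8)
    for c in blobs(hi,60,(278,150,360,262)): print('strip',seg(d,c,.13),c.mean(0))
    S,F=rack(d); print('rack',F)
    for s in S: print(s)
    cv2.imwrite('pics/crop1.png',cv2.resize(cv2.cvtColor(im[150:280,225:365],cv2.COLOR_RGB2BGR),None,fx=5,fy=4.6,interpolation=cv2.INTER_CUBIC))
    print('knob', onz(d,(266,233),.1))
E
python3 meas.py
```

```text
gray rack [143  72  72  85 102 123 136 137 143 142 141 142 140] [142 140  91  89 143 144 141 143 126  73 138 144 140 142 143]
gray strip [ 56  54  53  54  57  55  71 104 171 234 248 247 229 170 146 145 144 125
  92  81  80  80  79  81  82] [107 107 107 110 110 113 157 232 249 248 235 182 148 140 110  84  84  85
  84  83]
strip (array([0.4212, 0.1084]), array([ 11.8826, 109.2561]), np.float32(99.5236)) [[319.236  243.7303]]
strip (array([0.5236, 0.1247]), array([ 11.9353, 108.98  ]), np.float32(100.07084)) [[311.5    203.9659]]
strip (array([0.4889, 0.193 ]), array([ 38.037 , 217.2343]), np.float32(179.15526)) [[282.516  222.6223]]
strip (array([0.626 , 0.1431]), array([ 11.58  , 109.5482]), np.float32(99.4531)) [[303.5 165.5]]
rack (array([ 0.516 , -0.1928]), array([147.7913, 262.5122]), np.float32(167.70093))
(array([ 0.5159, -0.1945]), array([  6.3967, 113.2707]), np.float32(77.46506))
(array([ 0.5665, -0.2049]), array([  6.8918, 111.7737]), np.float32(77.83716))
(array([ 0.617 , -0.2167]), array([  6.9514, 112.4802]), np.float32(78.00457))
knob [0.4555 0.2477 0.1   ]
```

View pics/crop1.png

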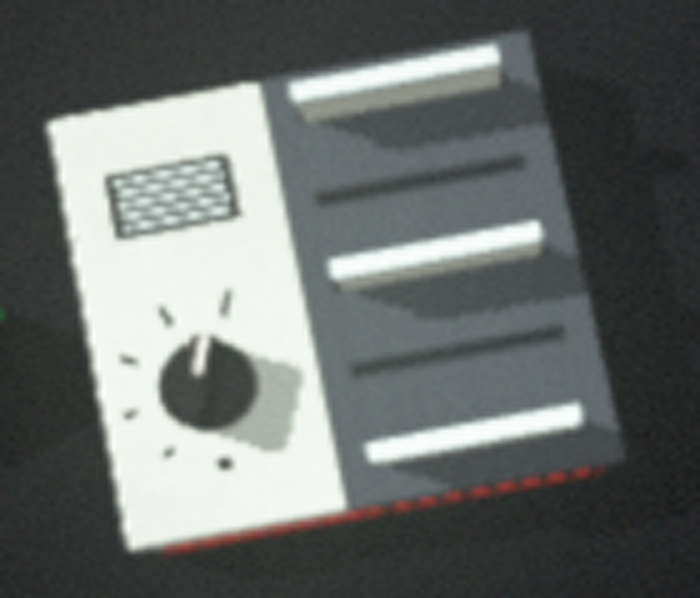

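The knob pointer (crop ~(203,350)) is at the longest mark, so it starts at speed 5. The three plates are in dryer slots -104, 0 and +104. From the strips, dryer yaw is about 9.6° and the knob is at about (0.457,0.251). Rack yaw is about -12.2°.

```bash
cat > go.py <<'E'
# python3 go.py x y z yheading_deg : turn (about tool axes) first, then shift in the turned axes
import sys
from h import *
np.set_printoptions(precision=4,suppress=True)
x,y,z,h=map(float,sys.argv[1:5]); s=robot.get_state(); R0=rot(s['ee_rot'])
a=np.radians(h); yv=np.array([np.cos(a),np.sin(a),0]); zv=np.array([0,0,-1.]); R1=np.c_[np.cross(yv,zv),yv,zv]
t=R.from_matrix(R0.T@R1).as_rotvec()/np.pi
d=R1.T@(np.array([x,y,z])-s['position'])/.12
print('turn',t,'shift',d,'| pos',s['position'],'yhead',np.degrees(np.arctan2(R0[1,1],R0[0,1])),'q6',s['joint_pos'][5],'F',s['force'],'t',s['time'],'open',s['opening'])
E
python3 go.py .457 .251 .231 -100.9
T='x'
python3 -m creep '[[[0,0,0],[0,0,0.3]],[[0,0,0],[0,0,0.3]],[[0,0,0],[0,0,0.3]],[[0,0,0],[0,0,0.3]],[[0,0,0],[0,0,0.3]],[[0,0,0],[0,0,0.3]],[[0,0,0],[0,0,0.3]],[[0,0,0],[0,0,0.3]]]' -0.1
python3 go.py .457 .251 .231 -100.9
```

```text
turn [-0.0002  0.0006  0.9269] shift [ 2.3027  1.6859 -0.0027] | pos [0.2239 0.5019 0.2307] yhead 65.9416656867691 q6 -0.20275254727579692 F [-0.5201  0.529  -0.0737] t 0.15 open 0.08538557629396605
time: 0.82
position: [0.224, 0.5021, 0.2309]
ee_rot: [0.0, 0.632, 0.775, -0.0]
force: [0.0, -0.8, -0.2]
opening: 0.0386
grip_force: 0.0
turn [0.     0.0003 0.6249] shift [ 2.3021  1.6872 -0.0005] | pos [0.224  0.5021 0.2309] yhead 11.578710742856478 q6 0.7460773634081815 F [ 0.0441 -0.8351 -0.1704] t 0.8167 open 0.038555333224595846
```

```bash
python3 -m creep '[[[0,0,0],[0,0,0.31]],[[0,0,0],[0,0,0.31]],[[0,0,0],[0,0,0.31]],[[0,0,0],[0,0,0.31]],[[0,0,0],[0,0,0.31]],[[0,0,0],[0,0,0.31]],[[0,0,0],[0,0,0.31]],[[0,0,0],[0,0,0.31]]]' >/dev/null
python3 -m creep '[[[0,0,0],[0,0,0.315]],[[0,0,0],[0,0,0.315]],[[0,0,0],[0,0,0.315]],[[0,0,0],[0,0,0.315]],[[0,0,0],[0,0,0.315]],[[0,0,0],[0,0,0.315]],[[0,0,0],[0,0,0.315]],[[0,0,0],[0,0,0.315]]]' >/dev/null
python3 -m creep '[[[0.77,0.56,0],[0,0,0]],[[0.77,0.56,0],[0,0,0]],[[0.77,0.56,0],[0,0,0]],[[0.77,0.56,0],[0,0,0]],[[0.77,0.56,0],[0,0,0]]]' >/dev/null
python3 -m creep '[[[0.77,0.56,0],[0,0,0]],[[0.77,0.56,0],[0,0,0]],[[0.77,0.56,0],[0,0,0]],[[0.77,0.56,0],[0,0,0]],[[0.77,0.56,0],[0,0,0]]]' >/dev/null
python3 -m creep '[[[0.77,0.56,0],[0,0,0]],[[0.77,0.56,0],[0,0,0]],[[0.77,0.56,0],[0,0,0]],[[0.77,0.56,0],[0,0,0]],[[0.77,0.56,0],[0,0,0]],[[0.77,0.56,0],[0,0,0]]]'
python3 go.py .457 .251 .0895 -100.9
```

```text
time: 3.48
position: [0.4585, 0.2548, 0.231]
ee_rot: [-0.0, 0.996, -0.091, -0.001]
force: [0.4, 0.8, -0.5]
opening: 0.0384
grip_force: 0.0
turn [-0.0002  0.0005  0.0023] shift [-0.0064  0.0339  1.1795] | pos [0.4585 0.2548 0.231 ] yhead -100.49100212238677 q6 2.0473383445293454 F [ 0.3792  0.8225 -0.5034] t 3.4833 open 0.038373799958830966
```

```bash
python3 -m creep '[[[0,0.034,0.65],[0,0,0]],[[0,0.034,0.65],[0,0,0]],[[0,0.034,0.65],[0,0,0]],[[0,0.034,0.65],[0,0,0]]]' >/dev/null
python3 go.py .457 .251 .0895 -100.9
python3 - <<'E'
from h import *
d=snap('side');im=d['image'][100:220,220:360]
cv2.imwrite('pics/k1.png',cv2.resize(cv2.cvtColor(im,cv2.COLOR_RGB2BGR),None,fx=5,fy=5,interpolation=cv2.INTER_CUBIC))
E
```

```text
turn [0.0006 0.0015 0.0026] shift [ 0.0038 -0.0062  0.5229] | pos [0.4564 0.2504 0.1522] yhead -100.43185285787476 q6 2.03954648285965 F [0.6259 0.045  0.2024] t 3.8167 open 0.038324656631622656
```

View pics/k1.png

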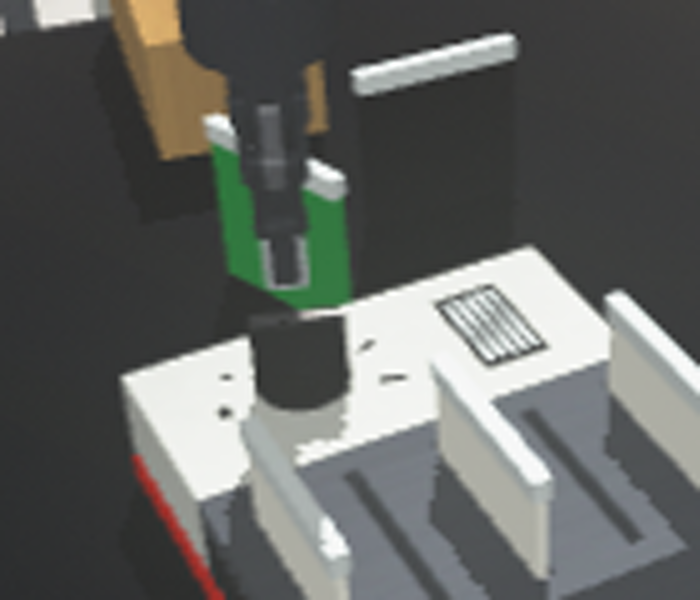

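The crop shows the shut-ish fingers (285,270) just above the black knob (300,355). I'll check the alignment by projection.

Run:
```python
from h import *
d=snap('side')
for z in(.118,.078,.152): print(z,(proj(d,[.457,.251,z])-[220,100])*5)
t=snap('top')
print(onz(t,proj(t,[.457,.251,.1]),.1),proj(t,[.457,.251,.078]))
```

```text
0.118 [289.66486881 314.34579644]
0.078 [296.38743642 373.43443798]
0.152 [283.67012291 261.61534822]
[0.457 0.251 0.1  ] [265.98166616 233.1868937 ]
```

```bash
python3 -m creep '[[[0,0,0.15],[0,0,0]],[[0,0,0.3],[0,0,0]],[[0,0,0.42],[0,0,0]],[[0,0,0.52],[0,0,0]],[[0,0,0.52],[0,0,0]]]' 
python3 -m creep '[[[0,0,0],[0,0,0]],[[0,0,0],[0,0,0]],[[0,0,0],[0,0,0]],[[0,0,0],[0,0,0]],[[0,0,0],[0,0,0]],[[0,0,0],[0,0,0]]]' -1
python3 go.py .457 .251 .0895 -100.9
```

```text
time: 4.38
position: [0.4589, 0.2495, 0.0908]
ee_rot: [0.0, 0.996, -0.092, -0.0]
force: [-0.4, -0.3, -0.0]
opening: 0.0384
grip_force: 0.0
time: 4.88
position: [0.4603, 0.2491, 0.093]
ee_rot: [-0.0, 0.996, -0.092, 0.002]
force: [-0.6, -2.8, 5.3]
opening: 0.0136
grip_force: 60.4
turn [-0.0002 -0.001   0.002 ] shift [-0.0296 -0.0102  0.0294] | pos [0.4603 0.2491 0.093 ] yhead -100.54440826588424 q6 2.038847891766586 F [-0.5604 -2.8164  5.3134] t 4.8833 open 0.013649276917120864
```

```bash
python3 -m creep '[[[0,0,0],[0,0,-0.035]],[[0,0,0],[0,0,-0.07]],[[0,0,0],[0,0,-0.105]],[[0,0,0],[0,0,-0.14]],[[0,0,0],[0,0,-0.175]],[[0,0,0],[0,0,-0.21]],[[0,0,0],[0,0,-0.245]],[[0,0,0],[0,0,-0.28]]]' 
python3 go.py .457 .251 .0895 99.6
```

```text
time: 5.55
position: [0.4597, 0.2506, 0.093]
ee_rot: [-0.001, 0.939, 0.343, 0.002]
force: [-3.1, 3.5, 5.9]
opening: 0.0141
grip_force: 60.5
turn [ 0.0015 -0.0006 -0.8304] shift [0.0218 0.0069 0.0293] | pos [0.4597 0.2506 0.093 ] yhead -49.87243939236241 q6 1.1538342301793885 F [-3.0518  3.5271  5.9169] t 5.55 open 0.014070057492365973
```

Small forces, turning well. Continue.

```bash
python3 -m creep '[[[0,0,0],[0,0,-0.035]],[[0,0,0],[0,0,-0.07]],[[0,0,0],[0,0,-0.105]],[[0,0,0],[0,0,-0.14]],[[0,0,0],[0,0,-0.175]],[[0,0,0],[0,0,-0.21]],[[0,0,0],[0,0,-0.245]],[[0,0,0],[0,0,-0.28]]]' 
python3 -m creep '[[[0,0,0],[0,0,-0.035]],[[0,0,0],[0,0,-0.07]],[[0,0,0],[0,0,-0.105]],[[0,0,0],[0,0,-0.14]],[[0,0,0],[0,0,-0.175]],[[0,0,0],[0,0,-0.21]],[[0,0,0],[0,0,-0.245]],[[0,0,0],[0,0,-0.28]]]' 
python3 -m creep '[[[0,0,0],[0,0,-0.035]],[[0,0,0],[0,0,-0.07]],[[0,0,0],[0,0,-0.105]],[[0,0,0],[0,0,-0.14]],[[0,0,0],[0,0,-0.175]],[[0,0,0],[0,0,-0.21]],[[0,0,0],[0,0,-0.24]],[[0,0,0],[0,0,-0.27]]]' 
python3 go.py .457 .251 .0895 99.6
```

```text
time: 6.22
position: [0.4582, 0.2511, 0.093]
ee_rot: [-0.001, 0.704, 0.71, 0.001]
force: [-7.5, 5.3, 9.9]
opening: 0.0141
grip_force: 61.0
time: 6.88
position: [0.4568, 0.2504, 0.093]
ee_rot: [-0.002, 0.334, 0.943, 0.0]
force: [-10.5, 1.9, 14.8]
opening: 0.0136
grip_force: 61.7
time: 7.55
position: [0.4565, 0.2489, 0.093]
ee_rot: [-0.002, -0.083, 0.997, -0.0]
force: [-10.4, -4.5, 15.4]
opening: 0.014
grip_force: 61.9
turn [-0.0002 -0.0012 -0.0002] shift [-0.007   0.0165  0.0289] | pos [0.4565 0.2489 0.093 ] yhead 99.55775316641211 q6 -1.4530376107844565 F [-10.3647  -4.5035  15.4009] t 7.55 open 0.013960192831700363
```

```bash
python3 -m creep '[[[0,0,0],[0,0,0]],[[0,0,0],[0,0,0]],[[0,0,0],[0,0,0]],[[0,0,0],[0,0,0]]]' -0.1 >/dev/null
python3 -m creep '[[[0,0,-0.3],[0,0,0]],[[0,0,-0.6],[0,0,0]],[[0,0,-0.9],[0,0,0]],[[0,0,-0.9],[0,0,0]]]' >/dev/null
python3 -m creep '[[[0,0,0],[0,0,0.25]],[[0,0,0],[0,0,0.25]],[[0,0,0],[0,0,0.25]],[[0,0,0],[0,0,0.25]],[[0,0,0],[0,0,0.25]],[[0,0,0],[0,0,0.25]],[[0,0,0],[0,0,0.25]]]' >/dev/null
python3 -m creep '[[[0,0,0],[0,0,0.25]],[[0,0,0],[0,0,0.25]],[[0,0,0],[0,0,0.25]],[[0,0,0],[0,0,0.25]],[[0,0,0],[0,0,0.25]],[[0,0,0],[0,0,0.25]],[[0,0,0],[0,0,0.25]]]' >/dev/null
python3 go.py .4212 .1088 .2 9.6
```

```text
turn [ 0.0001 -0.     -0.0043] shift [-1.102  -0.5081 -0.0109] | pos [0.4593 0.2494 0.1987] yhead 8.826950747412202 q6 0.12961494532388657 F [0.1277 0.2515 1.3124] t 9.3833 open 0.038414562744472136
```

```bash
python3 -m creep '[[[-0.55,-0.254,0],[0,0,-0.004]],[[-0.55,-0.254,0],[0,0,-0.004]],[[-0.55,-0.254,0],[0,0,-0.004]],[[-0.55,-0.254,0],[0,0,-0.004]]]' >/dev/null
python3 -m creep '[[[-0.55,-0.254,0],[0,0,0]],[[-0.55,-0.254,0],[0,0,0]],[[-0.55,-0.254,0],[0,0,0]],[[-0.55,-0.254,0],[0,0,0]],[[-0.55,-0.254,0],[0,0,0]],[[-0.55,-0.254,0],[0,0,0]]]' >/dev/null
python3 go.py .4213 .1087 .1045 9.6
python3 - <<'E'
from h import *
a=snap('side')['image'][100:250,220:360]; b=snap('top')['image'][150:280,225:365]
f=lambda i:cv2.resize(cv2.cvtColor(i,cv2.COLOR_RGB2BGR),(400,428),interpolation=cv2.INTER_CUBIC)
cv2.imwrite('pics/k2.png',np.hstack([f(a),f(b)]))
E
```

```text
turn [ 0.0002 -0.0001  0.0023] shift [-0.0101 -0.0038  0.7877] | pos [0.4215 0.11   0.199 ] yhead 10.010041797720374 q6 -0.17737919655518639 F [ 1.0323  0.6028 -0.0926] t 10.2167 open 0.038508595958386065
```

View pics/k2.png

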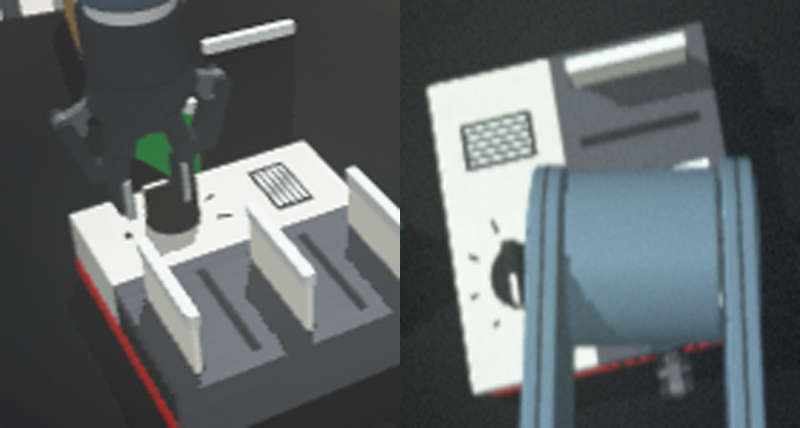

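The pointer line at (515,290) in the right crop now points at the dot, so the knob is off. In the left crop the fingers straddle the near plate's strip (170,280). Descend and grip.

```bash
python3 -m creep '[[[-0.01,0,0.2],[0,0,0]],[[-0.01,0,0.4],[0,0,0]],[[-0.01,0,0.55],[0,0,0]],[[-0.01,0,0.67],[0,0,0]],[[-0.01,0,0.76],[0,0,0]],[[-0.01,0,0.785],[0,0,0]],[[-0.01,0,0.785],[0,0,0]]]' 
python3 -m creep '[[[0,0,0],[0,0,0]],[[0,0,0],[0,0,0]],[[0,0,0],[0,0,0]],[[0,0,0],[0,0,0]],[[0,0,0],[0,0,0]],[[0,0,0],[0,0,0]]]' -1
python3 go.py .4213 .1087 .245 9.6
```

```text
time: 10.9
position: [0.4206, 0.1084, 0.104]
ee_rot: [-0.001, 0.643, 0.766, -0.001]
force: [0.7, -0.7, 0.1]
opening: 0.0383
grip_force: 0.0
time: 11.4
position: [0.422, 0.1079, 0.1056]
ee_rot: [0.001, 0.643, 0.766, 0.001]
force: [-0.3, 1.3, 6.1]
opening: 0.0086
grip_force: 59.7
turn [0.0007 0.     0.002 ] shift [ 0.0074 -0.0045 -1.1613] | pos [0.422  0.1079 0.1056] yhead 9.960588860983409 q6 -0.18110987838545223 F [-0.3242  1.2785  6.07  ] t 11.4 open 0.00863313172235944
```

```bash
python3 -m creep '[[[0,0,-0.08],[0,0,0]],[[0,0,-0.2],[0,0,0]],[[0,0,-0.35],[0,0,0]],[[0,0,-0.5],[0,0,0]],[[0,0,-0.65],[0,0,0]],[[0,0,-0.8],[0,0,0]],[[0,0,-0.9],[0,0,0]],[[0,0,-0.98],[0,0,0]]]' 
python3 -m creep '[[[0,0,-0.1],[0,0,0]],[[0,0,-0.2],[0,0,0]],[[0,0,-0.2],[0,0,0]]]'
python3 - <<'E'
from meas import *
d=snap('top','t2.png'); S,F=rack(d); print(F); [print(s) for s in S]
E
python3 go.py .4143 -.1726 .25 -12.2
```

```text
time: 12.07
position: [0.4211, 0.1077, 0.2233]
ee_rot: [0.0, 0.643, 0.766, 0.0]
force: [0.0, -0.9, -2.4]
opening: 0.009
grip_force: 58.8
time: 12.32
position: [0.422, 0.1077, 0.248]
ee_rot: [0.001, 0.643, 0.766, 0.001]
force: [0.9, -0.9, -1.1]
opening: 0.0089
grip_force: 58.9
(array([ 0.5161, -0.1928]), array([147.7913, 262.5775]), np.float32(167.70093))
(array([ 0.5159, -0.1945]), array([  6.3857, 113.2707]), np.float32(77.46506))
(array([ 0.5665, -0.2049]), array([  7.0977, 111.7823]), np.float32(77.62536))
(array([ 0.6171, -0.2166]), array([  6.881 , 112.1206]), np.float32(77.60456))
turn [0.0005 0.     0.1231] shift [-2.2961  0.4349 -0.0265] | pos [0.4215 0.1077 0.2468] yhead 9.964782978191796 q6 -0.1811358568535316 F [ 0.2143  0.8915 -2.3233] t 12.3667 open 0.008958315228999796
```

```bash
python3 -m creep '[[[0,0,0],[0,0,0.03]],[[0,0,0],[0,0,0.06]],[[0,0,0],[0,0,0.09]],[[0,0,0],[0,0,0.123]],[[0,0,0],[0,0,0.123]]]' >/dev/null
python3 -m creep '[[[-0.2,0.04,0],[0,0,0]],[[-0.45,0.08,0],[0,0,0]],[[-0.7,0.13,0],[0,0,0]],[[-0.9,0.17,0],[0,0,0]],[[-0.9,0.17,0],[0,0,0]]]' >/dev/null
python3 -m creep '[[[-0.2,0.04,0],[0,0,0]],[[-0.4,0.08,0],[0,0,0]],[[-0.6,0.12,0],[0,0,0]],[[-0.75,0.15,0],[0,0,0]],[[-0.9,0.17,0],[0,0,0]],[[-0.9,0.17,0],[0,0,0]]]' >/dev/null
python3 go.py .4146 -.1735 .25 -12.3
```

```text
turn [-0.0003  0.0003  0.0008] shift [-0.4836  0.0998 -0.0374] | pos [ 0.4153 -0.1142  0.2455] yhead -12.155422015556947 q6 -0.3152038009618629 F [ 0.5132 -0.3857 -1.2931] t 13.7 open 0.009003871715420678
```

```bash
python3 -m creep '[[[-0.15,0.03,0],[0,0,0]],[[-0.35,0.07,0],[0,0,0]],[[-0.483,0.1,0],[0,0,0]],[[-0.483,0.1,0.2],[0,0,0]],[[-0.483,0.1,0.4],[0,0,0]],[[-0.483,0.1,0.55],[0,0,0]],[[-0.483,0.1,0.62],[0,0,0]],[[-0.483,0.1,0.62],[0,0,0]]]' >/dev/null
python3 -m creep '[[[0,0,0],[0,0,0]],[[0,0,0],[0,0,0]]]' >/dev/null
python3 go.py .4146 -.1735 .0975 -12.3
python3 - <<'E'
from h import *
d=snap('side');i=d['image'][230:380,270:460]
cv2.imwrite('pics/r1.png',cv2.resize(cv2.cvtColor(i,cv2.COLOR_RGB2BGR),(760,600),interpolation=cv2.INTER_CUBIC))
E
```

```text
turn [0.0005 0.0002 0.001 ] shift [-0.0205 -0.0055  0.6288] | pos [ 0.4158 -0.1712  0.173 ] yhead -12.113086575169385 q6 -0.42837195929251815 F [-0.0051  1.2552 -1.2274] t 14.5333 open 0.008698353398627756
```

View pics/r1.png

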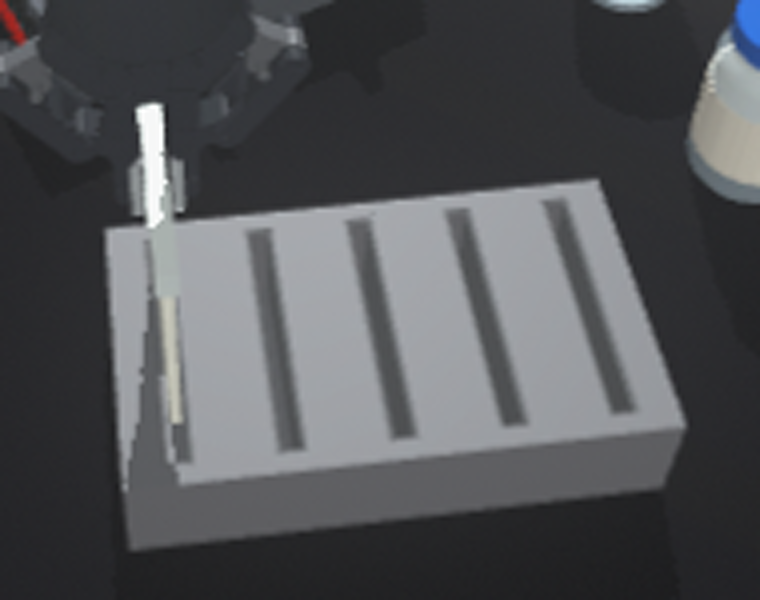

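```bash
cat > sidecast.py <<'E'
from h import *
np.set_printoptions(precision=4,suppress=True)
d=snap('side')
f=lambda u,v:onz(d,(270+u/4-.5*.75,230+v/4-.375),.06)[:2]
n=[(292,450),(403,437),(514,425),(622,412)];fa=[(260,230),(360,220),(457,210),(555,200)]
for a,b in zip(n,fa):
    p,q=f(*a),f(*b); print((p+q)/2,np.linalg.norm(p-q),np.degrees(np.arctan2(*(q-p)[::-1])))
E
python3 sidecast.py
```

```text
[ 0.4666 -0.1864] 0.11976410627695154 77.05928746661607
[ 0.5173 -0.1975] 0.119486473866137 76.73521329711888
[ 0.5677 -0.2087] 0.11986943288093853 77.13913439889723
[ 0.6184 -0.2197] 0.11957828694275494 76.72786725501527
```

```bash
python3 -m creep '[[[-0.025,0,0],[0,0,0.001]],[[-0.025,0,0.06],[0,0,0.001]],[[-0.025,0,0.12],[0,0,0.001]],[[-0.025,0,0.18],[0,0,0.001]],[[-0.025,0,0.24],[0,0,0.001]],[[-0.025,0,0.27],[0,0,0.001]],[[-0.025,0,0.3],[0,0,0.001]],[[-0.025,0,0.3],[0,0,0.001]]]'
python3 go.py .415 -.1743 .0975 -12.3
```

```text
time: 15.3
position: [0.4139, -0.1737, 0.1349]
ee_rot: [-0.001, 0.779, 0.627, -0.0]
force: [0.2, 0.6, -1.3]
opening: 0.0089
grip_force: 58.7
turn [-0.0005 -0.0002 -0.0003] shift [-0.0027  0.0102  0.312 ] | pos [ 0.4139 -0.1737  0.1349] yhead -12.35539021221288 q6 -0.43122082565001324 F [ 0.164   0.5745 -1.2528] t 15.3 open 0.008930412193921771
```

```bash
python3 -m creep '[[[0,0.005,0.06],[0,0,0]],[[0,0.005,0.12],[0,0,0]],[[0,0.005,0.18],[0,0,0]],[[0,0.005,0.22],[0,0,0]],[[0,0.005,0.26],[0,0,0]],[[0,0.005,0.28],[0,0,0]],[[0,0.005,0.29],[0,0,0]],[[0,0.005,0.295],[0,0,0]]]'
python3 -m creep '[[[0,0,0.005],[0,0,0]],[[0,0,0.01],[0,0,0]],[[0,0,0.01],[0,0,0]]]'
python3 go.py .415 -.1743 .0975 -12.3
```

```text
time: 15.97
position: [0.4149, -0.1742, 0.1003]
ee_rot: [-0.0, 0.779, 0.627, -0.0]
force: [-0.4, -0.5, -2.2]
opening: 0.0087
grip_force: 58.8
time: 16.22
position: [0.415, -0.1743, 0.0994]
ee_rot: [0.0, 0.779, 0.627, 0.0]
force: [0.2, 0.1, -0.8]
opening: 0.0087
grip_force: 58.8
turn [ 0.0001  0.0001 -0.0003] shift [-0.0001 -0.0001  0.0161] | pos [ 0.415  -0.1743  0.0994] yhead -12.35247471718289 q6 -0.4306532259909037 F [ 0.1622  0.0789 -0.7932] t 16.2167 open 0.00867635224323739
```

```bash
python3 -m creep '[[[0,0,0.005],[0,0,0]],[[0,0,0.008],[0,0,0]],[[0,0,0.008],[0,0,0]]]'
python3 -m creep '[[[0,0,0.005],[0,0,0]],[[0,0,0.008],[0,0,0]],[[0,0,0.008],[0,0,0]]]'
```

```text
time: 16.47
position: [0.4152, -0.1743, 0.0987]
ee_rot: [0.0, 0.779, 0.627, 0.0]
force: [0.1, 1.1, 1.5]
opening: 0.0088
grip_force: 59.2
time: 16.72
position: [0.4157, -0.1745, 0.0986]
ee_rot: [0.001, 0.779, 0.627, 0.0]
force: [-1.0, 2.0, 10.0]
opening: 0.0086
grip_force: 60.4
```

```bash
python3 -m creep '[[[0,0,-0.008],[0,0,0]],[[0,0,-0.008],[0,0,0]],[[0,0,-0.008],[0,0,0]],[[0,0,-0.008],[0,0,0]],[[0,0,-0.008],[0,0,0]]]' -0.1
python3 -m creep '[[[0,0,-0.1],[0,0,0]],[[0,0,-0.3],[0,0,0]],[[0,0,-0.6],[0,0,0]],[[0,0,-0.85],[0,0,0]],[[0,0,-0.85],[0,0,0]]]' >/dev/null
python3 -m creep '[[[0,0,0],[0,0,-0.03]],[[0,0,0],[0,0,-0.06]],[[0,0,0],[0,0,-0.09]],[[0,0,0],[0,0,-0.122]],[[0,0,0],[0,0,-0.122]]]' >/dev/null
python3 go.py .5237 .1252 .2 9.7
python3 - <<'E'
from meas import *
d=snap('side');i=d['image'][230:380,270:460]
cv2.imwrite('pics/r2.png',cv2.resize(cv2.cvtColor(i,cv2.COLOR_RGB2BGR),(760,600),interpolation=cv2.INTER_CUBIC))
E
```

```text
time: 17.13
position: [0.4148, -0.1742, 0.0982]
ee_rot: [-0.0, 0.779, 0.627, -0.0]
force: [-0.1, -0.3, -0.2]
opening: 0.0383
grip_force: 0.0
turn [-0.0002 -0.0002  0.0006] shift [ 2.3051  1.3155 -0.0015] | pos [ 0.4147 -0.1741  0.1998] yhead 9.803659745270338 q6 -0.817403409447036 F [ 0.2764 -0.4805 -1.3414] t 17.9667 open 0.03822712338841531
```

View pics/r2.png

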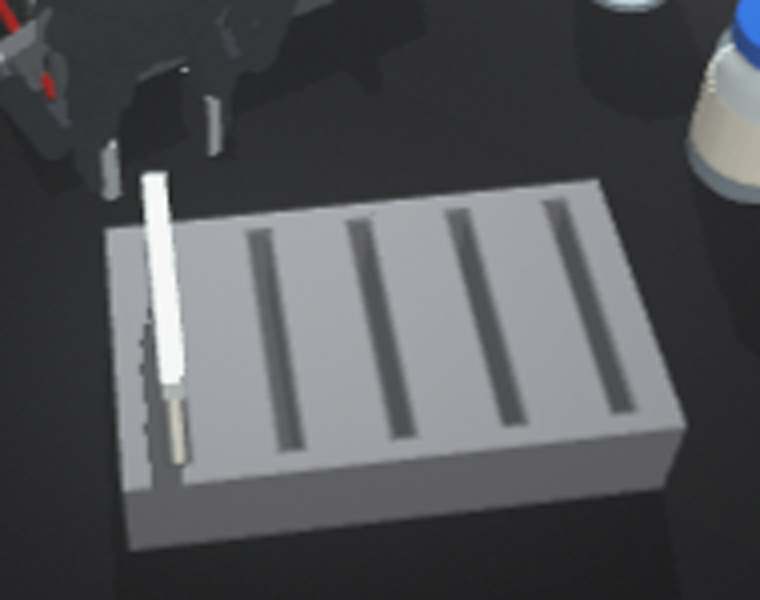

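The first plate stands fully down in the left slot (165,290), and the rack hasn't moved. Next is the middle plate.

```bash
python3 -m creep '[[[0.77,0.438,0],[0,0,0]],[[0.77,0.438,0],[0,0,0]],[[0.77,0.438,0],[0,0,0]],[[0.77,0.438,0],[0,0,0]]]' >/dev/null
python3 -m creep '[[[0.77,0.438,0],[0,0,0]],[[0.77,0.438,0],[0,0,0]],[[0.77,0.438,0],[0,0,0]],[[0.77,0.438,0],[0,0,0]]]' >/dev/null
python3 -m creep '[[[0.766,0.438,0],[0,0,0]],[[0.766,0.438,0],[0,0,0]],[[0.766,0.438,0],[0,0,0]],[[0.766,0.438,0],[0,0,0]],[[0.766,0.438,0],[0,0,0]],[[0.766,0.438,0],[0,0,0]]]' >/dev/null
python3 go.py .5237 .1252 .1045 9.7
```

```text
turn [-0.0004  0.0002 -0.0009] shift [0.0115 0.0013 0.7951] | pos [0.5238 0.1238 0.1999] yhead 9.537499146281325 q6 -0.14082655943342817 F [ 0.6754 -0.266   0.3768] t 19.1833 open 0.038533574920183625
```

```bash
python3 -m creep '[[[0.01,0,0.2],[0,0,0]],[[0.01,0,0.4],[0,0,0]],[[0.01,0,0.55],[0,0,0]],[[0.01,0,0.67],[0,0,0]],[[0.01,0,0.76],[0,0,0]],[[0.01,0,0.79],[0,0,0]],[[0.01,0,0.79],[0,0,0]]]' 
python3 -m creep '[[[0,0,0],[0,0,0]],[[0,0,0],[0,0,0]],[[0,0,0],[0,0,0]],[[0,0,0],[0,0,0]],[[0,0,0],[0,0,0]],[[0,0,0],[0,0,0]]]' -1
python3 -m creep '[[[0,0,-0.08],[0,0,0]],[[0,0,-0.2],[0,0,0]],[[0,0,-0.35],[0,0,0]],[[0,0,-0.5],[0,0,0]],[[0,0,-0.65],[0,0,0]],[[0,0,-0.8],[0,0,0]],[[0,0,-0.9],[0,0,0]],[[0,0,-0.98],[0,0,0]]]' 
python3 -m creep '[[[0,0,-0.1],[0,0,0]],[[0,0,-0.2],[0,0,0]],[[0,0,-0.2],[0,0,0]]]'
python3 - <<'E'
from meas import *
d=snap('top'); S,F=rack(d); print(F); [print(s) for s in S]
E
python3 go.py .5166 -.1965 .25 -12.4
```

```text
time: 19.77
position: [0.5234, 0.1251, 0.1049]
ee_rot: [-0.001, 0.646, 0.763, -0.001]
force: [-0.1, 1.4, 0.6]
opening: 0.0384
grip_force: 0.0
time: 20.27
position: [0.525, 0.1261, 0.1068]
ee_rot: [0.001, 0.645, 0.764, 0.001]
force: [-0.1, -0.5, 6.8]
opening: 0.009
grip_force: 60.2
time: 20.93
position: [0.524, 0.1263, 0.2248]
ee_rot: [0.0, 0.645, 0.764, 0.0]
force: [-0.5, 0.8, -1.1]
opening: 0.0086
grip_force: 59.2
time: 21.18
position: [0.5248, 0.1263, 0.2495]
ee_rot: [0.001, 0.645, 0.764, 0.001]
force: [-0.1, 0.6, -1.0]
opening: 0.0091
grip_force: 59.2
(array([ 0.5169, -0.1932]), array([148.3809, 261.2509]), np.float32(168.1067))
(array([ 0.5159, -0.1945]), array([  6.514 , 113.2745]), np.float32(77.59824))
(array([ 0.5665, -0.2048]), array([  6.9925, 111.7737]), np.float32(77.83716))
(array([ 0.6169, -0.2165]), array([  6.8019, 112.1209]), np.float32(77.67045))
turn [ 0.0006 -0.      0.1223] shift [-2.6409  0.5145 -0.0161] | pos [0.5244 0.1263 0.2481] yhead 9.618032393347049 q6 -0.13851326077659404 F [-0.1344 -0.4391 -1.6194] t 21.2333 open 0.00904642084842692
```

```bash
python3 -m creep '[[[0,0,0],[0,0,0.03]],[[0,0,0],[0,0,0.06]],[[0,0,0],[0,0,0.09]],[[0,0,0],[0,0,0.122]],[[0,0,0],[0,0,0.122]]]' >/dev/null
python3 -m creep '[[[-0.2,0.04,0],[0,0,0]],[[-0.45,0.08,0],[0,0,0]],[[-0.7,0.13,0],[0,0,0]],[[-0.9,0.17,0],[0,0,0]],[[-0.9,0.17,0],[0,0,0]]]' >/dev/null
python3 -m creep '[[[-0.2,0.04,0],[0,0,0]],[[-0.45,0.08,0],[0,0,0]],[[-0.7,0.13,0],[0,0,0]],[[-0.9,0.17,0],[0,0,0]],[[-0.9,0.17,0],[0,0,0]]]' >/dev/null
python3 -m creep '[[[-0.2,0.04,0],[0,0,0]],[[-0.4,0.08,0],[0,0,0]],[[-0.6,0.12,0],[0,0,0]],[[-0.75,0.15,0],[0,0,0]],[[-0.84,0.17,0],[0,0,0]],[[-0.84,0.17,0],[0,0,0]],[[-0.84,0.17,0],[0,0,0]]]' >/dev/null
python3 go.py .5166 -.1965 .173 -12.4
python3 - <<'E'
from meas import *
d=snap('top'); S,F=rack(d); print(F); [print(s) for s in S]
E
```

```text
turn [-0.0003 -0.0004  0.0004] shift [-0.0055  0.0071  0.6135] | pos [ 0.5159 -0.1957  0.2466] yhead -12.333799496740442 q6 -0.350091541597392 F [ 0.0438  0.851  -1.5312] t 23.0667 open 0.00839191905500678
(array([ 0.5193, -0.2138]), array([218.2117, 347.9258]), np.float32(174.95792))
(array([ 0.6184, -0.2098]), array([ 7.7787, 98.4473]), np.float32(76.81854))
```

```bash
python3 -m creep '[[[-0.004,0.003,0.2],[0,0,0]],[[-0.004,0.003,0.4],[0,0,0]],[[-0.004,0.003,0.55],[0,0,0]],[[-0.004,0.003,0.61],[0,0,0]],[[-0.004,0.003,0.65],[0,0,0]],[[-0.004,0.003,0.65],[0,0,0]]]'
python3 - <<'E'
from meas import *
d=snap('side');i=d['image'][230:380,270:460]
cv2.imwrite('pics/r3.png',cv2.resize(cv2.cvtColor(i,cv2.COLOR_RGB2BGR),(760,600),interpolation=cv2.INTER_CUBIC))
E
```

```text
time: 23.62
position: [0.5162, -0.1959, 0.1688]
ee_rot: [-0.001, 0.779, 0.627, -0.0]
force: [-0.2, 0.1, -2.0]
opening: 0.009
grip_force: 59.0
```

View pics/r3.png

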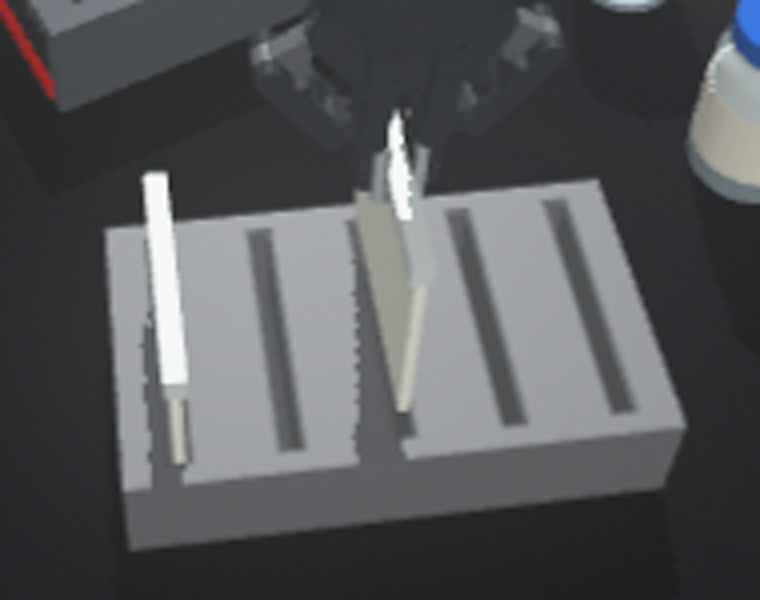

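The plate's lower corner (403,410) is right above the middle slot's near end (403,437). Insert.

```bash
python3 -m creep '[[[0,0,0.06],[0,0,0]],[[0,0,0.12],[0,0,0]],[[0,0,0.18],[0,0,0]],[[0,0,0.24],[0,0,0]],[[0,0,0.27],[0,0,0]],[[0,0,0.3],[0,0,0]],[[0,0,0.3],[0,0,0]]]'
python3 -m creep '[[[0,0,0.05],[0,0,0]],[[0,0,0.1],[0,0,0]],[[0,0,0.15],[0,0,0]],[[0,0,0.19],[0,0,0]],[[0,0,0.22],[0,0,0]],[[0,0,0.24],[0,0,0]],[[0,0,0.25],[0,0,0]],[[0,0,0.25],[0,0,0]]]'
python3 -m creep '[[[0,0,0.005],[0,0,0]],[[0,0,0.01],[0,0,0]],[[0,0,0.01],[0,0,0]]]'
```

```text
time: 24.25
position: [0.5158, -0.1968, 0.1321]
ee_rot: [-0.001, 0.779, 0.627, -0.0]
force: [-0.3, -0.4, -1.8]
opening: 0.0088
grip_force: 59.1
time: 24.92
position: [0.5162, -0.1969, 0.1029]
ee_rot: [-0.0, 0.779, 0.627, -0.0]
force: [0.4, 0.0, -1.9]
opening: 0.0085
grip_force: 59.1
time: 25.17
position: [0.5164, -0.197, 0.1021]
ee_rot: [0.0, 0.779, 0.627, 0.0]
force: [0.5, -0.2, -1.6]
opening: 0.0089
grip_force: 59.1
```

```bash
python3 -m creep '[[[0,0,0.007],[0,0,0]],[[0,0,0.013],[0,0,0]],[[0,0,0.013],[0,0,0]]]'
python3 -m creep '[[[0,0,0.003],[0,0,0]],[[0,0,0.007],[0,0,0]],[[0,0,0.007],[0,0,0]]]'
```

```text
time: 25.42
position: [0.5162, -0.1969, 0.1003]
ee_rot: [-0.0, 0.779, 0.627, -0.0]
force: [0.4, 0.1, -1.9]
opening: 0.0089
grip_force: 59.1
time: 25.67
position: [0.5165, -0.197, 0.0998]
ee_rot: [0.0, 0.779, 0.627, 0.0]
force: [0.6, 0.3, 0.9]
opening: 0.0092
grip_force: 59.4
```

```bash
python3 -m creep '[[[0,0,0.004],[0,0,0]],[[0,0,0.008],[0,0,0]],[[0,0,0.008],[0,0,0]]]'
python3 -m creep '[[[0,0,-0.006],[0,0,0]],[[0,0,-0.006],[0,0,0]],[[0,0,-0.006],[0,0,0]],[[0,0,-0.006],[0,0,0]],[[0,0,-0.006],[0,0,0]]]' -0.1
python3 -m creep '[[[0,0,-0.1],[0,0,0]],[[0,0,-0.3],[0,0,0]],[[0,0,-0.6],[0,0,0]],[[0,0,-0.83],[0,0,0]],[[0,0,-0.83],[0,0,0]]]' >/dev/null
python3 -m creep '[[[0,0,0],[0,0,-0.03]],[[0,0,0],[0,0,-0.06]],[[0,0,0],[0,0,-0.09]],[[0,0,0],[0,0,-0.122]],[[0,0,0],[0,0,-0.122]]]' >/dev/null
python3 go.py .6262 .1428 .2 9.6
```

```text
time: 25.92
position: [0.5169, -0.1971, 0.0998]
ee_rot: [0.001, 0.779, 0.627, 0.0]
force: [-0.3, 1.0, 7.1]
opening: 0.0089
grip_force: 60.3
time: 26.33
position: [0.5162, -0.197, 0.0991]
ee_rot: [-0.0, 0.779, 0.627, -0.0]
force: [0.3, -0.0, 0.6]
opening: 0.0385
grip_force: 0.0
turn [-0.0002 -0.0001  0.0011] shift [ 2.6379  1.3771 -0.0134] | pos [ 0.5161 -0.1969  0.1984] yhead 9.805925148103803 q6 -0.7375528058570401 F [ 0.0072 -1.0227 -0.7329] t 27.1667 open 0.03866491055357218
```

Seated. Third plate.

```bash
python3 -m creep '[[[0.88,0.459,0],[0,0,0]],[[0.88,0.459,0],[0,0,0]],[[0.88,0.459,0],[0,0,0]],[[0.88,0.459,0],[0,0,0]],[[0.88,0.459,0],[0,0,0]]]' >/dev/null
python3 -m creep '[[[0.88,0.459,0],[0,0,0]],[[0.88,0.459,0],[0,0,0]],[[0.88,0.459,0],[0,0,0]],[[0.88,0.459,0],[0,0,0]],[[0.88,0.459,0],[0,0,0]]]' >/dev/null
python3 -m creep '[[[0.878,0.459,0],[0,0,0]],[[0.878,0.459,0],[0,0,0]],[[0.878,0.459,0],[0,0,0]],[[0.878,0.459,0],[0,0,0]],[[0.878,0.459,0],[0,0,0]],[[0.878,0.459,0],[0,0,0]]]' >/dev/null
python3 go.py .6262 .1428 .1045 9.6
python3 - <<'E'
from meas import *
d=snap('top'); S,F=rack(d); print(F); [print(s) for s in S]
E
```

```text
turn [-0.0004  0.0004 -0.0005] shift [0.0186 0.0033 0.7832] | pos [0.6262 0.1405 0.1985] yhead 9.504812020392077 q6 -0.11766957414481372 F [ 0.1094  0.3135 -1.0192] t 28.5 open 0.03853294222920247
(array([ 0.516 , -0.1938]), array([150.8296, 262.7112]), np.float32(168.09152))
(array([ 0.467 , -0.1861]), array([ 11.9674, 118.494 ]), np.float32(74.89616))
(array([ 0.5665, -0.2048]), array([  7.028 , 111.7774]), np.float32(77.75029))
(array([ 0.6169, -0.2167]), array([  6.8019, 112.4971]), np.float32(77.67044))
```

```bash
python3 -m creep '[[[0.018,0.002,0.2],[0,0,0]],[[0.018,0.002,0.4],[0,0,0]],[[0.018,0.002,0.55],[0,0,0]],[[0.018,0.002,0.67],[0,0,0]],[[0.018,0.002,0.76],[0,0,0]],[[0.018,0.002,0.785],[0,0,0]],[[0.018,0.002,0.785],[0,0,0]]]' 
python3 -m creep '[[[0,0,0],[0,0,0]],[[0,0,0],[0,0,0]],[[0,0,0],[0,0,0]],[[0,0,0],[0,0,0]],[[0,0,0],[0,0,0]],[[0,0,0],[0,0,0]]]' -1
python3 -m creep '[[[0,0,-0.08],[0,0,0]],[[0,0,-0.2],[0,0,0]],[[0,0,-0.35],[0,0,0]],[[0,0,-0.5],[0,0,0]],[[0,0,-0.65],[0,0,0]],[[0,0,-0.8],[0,0,0]],[[0,0,-0.9],[0,0,0]],[[0,0,-0.98],[0,0,0]]]' 
python3 -m creep '[[[0,0,-0.1],[0,0,0]],[[0,0,-0.2],[0,0,0]],[[0,0,-0.2],[0,0,0]]]'
python3 - <<'E'
from meas import *
d=snap('top'); S,F=rack(d); print(F); [print(s) for s in S]
E
python3 go.py .6182 -.2188 .25 -12.4
```

```text
time: 29.13
position: [0.6258, 0.1435, 0.1041]
ee_rot: [-0.001, 0.646, 0.763, -0.001]
force: [0.4, -0.9, 0.4]
opening: 0.0384
grip_force: 0.0
time: 29.63
position: [0.6272, 0.1449, 0.1062]
ee_rot: [0.001, 0.645, 0.764, 0.001]
force: [-0.1, -1.2, 6.2]
opening: 0.0087
grip_force: 60.3
time: 30.3
position: [0.6263, 0.1452, 0.224]
ee_rot: [0.0, 0.645, 0.764, 0.0]
force: [-0.1, -0.5, -1.3]
opening: 0.0088
grip_force: 59.3
time: 30.55
position: [0.627, 0.1451, 0.2489]
ee_rot: [0.001, 0.645, 0.764, 0.001]
force: [1.1, 0.2, -1.2]
opening: 0.0086
grip_force: 59.3
(array([ 0.5158, -0.194 ]), array([150.1391, 262.5092]), np.float32(167.68239))
(array([ 0.4663, -0.1859]), array([  9.6941, 118.515 ]), np.float32(75.37368))
(array([ 0.5664, -0.2048]), array([  6.7661, 111.7831]), np.float32(77.603325))
(array([ 0.617 , -0.2165]), array([  6.8837, 112.1205]), np.float32(77.58291))
turn [ 0.0006 -0.0001  0.1223] shift [-2.9766  0.5824 -0.0215] | pos [0.6266 0.1451 0.2474] yhead 9.619542898921678 q6 -0.11357364456671667 F [ 0.0404 -0.4782 -0.7283] t 30.6 open 0.009024729698697014
```

```bash
python3 -m creep '[[[0,0,0],[0,0,0.03]],[[0,0,0],[0,0,0.06]],[[0,0,0],[0,0,0.09]],[[0,0,0],[0,0,0.122]],[[0,0,0],[0,0,0.122]]]' >/dev/null
python3 -m creep '[[[-0.2,0.04,0],[0,0,0]],[[-0.45,0.08,0],[0,0,0]],[[-0.7,0.13,0],[0,0,0]],[[-0.98,0.19,0],[0,0,0]],[[-0.98,0.19,0],[0,0,0]]]' >/dev/null
python3 -m creep '[[[-0.2,0.04,0],[0,0,0]],[[-0.45,0.08,0],[0,0,0]],[[-0.7,0.13,0],[0,0,0]],[[-0.98,0.19,0],[0,0,0]],[[-0.98,0.19,0],[0,0,0]]]' >/dev/null
python3 -m creep '[[[-0.2,0.04,0],[0,0,0]],[[-0.4,0.08,0],[0,0,0]],[[-0.6,0.12,0],[0,0,0]],[[-0.8,0.15,0],[0,0,0]],[[-0.98,0.19,0],[0,0,0]],[[-0.98,0.19,0],[0,0,0]],[[-0.98,0.19,0],[0,0,0]]]' >/dev/null
python3 go.py .6187 -.2168 .17 -12.4
```

```text
turn [-0.0006 -0.0002  0.0002] shift [-0.0097  0.0158  0.626 ] | pos [ 0.6171 -0.2153  0.2451] yhead -12.357732906308794 q6 -0.29039249854797183 F [ 0.0393  0.5634 -0.8479] t 32.4333 open 0.008909123814456932
```

```bash
python3 -m creep '[[[-0.009,0.01,0.2],[0,0,0]],[[-0.009,0.01,0.4],[0,0,0]],[[-0.009,0.01,0.55],[0,0,0]],[[-0.009,0.01,0.61],[0,0,0]],[[-0.009,0.01,0.64],[0,0,0]],[[-0.009,0.01,0.64],[0,0,0]]]'
python3 - <<'E'
from meas import *
d=snap('side');i=d['image'][230:380,270:460]
cv2.imwrite('pics/r4.png',cv2.resize(cv2.cvtColor(i,cv2.COLOR_RGB2BGR),(760,600),interpolation=cv2.INTER_CUBIC))
E
```

```text
time: 32.93
position: [0.6185, -0.2147, 0.169]
ee_rot: [-0.001, 0.779, 0.628, -0.0]
force: [-0.0, 0.2, -1.1]
opening: 0.0091
grip_force: 59.2
```

View pics/r4.png

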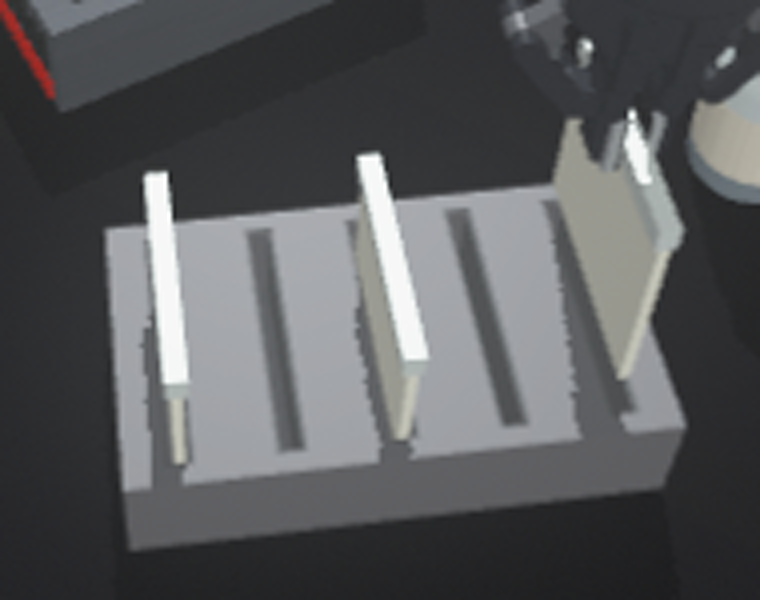

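```bash
python3 -m creep '[[[0,0,0],[0,0,0]],[[0,0,0],[0,0,0]]]'
python3 - <<'E'
from h import *
d=snap('side'); y=np.array([np.sin(np.radians(12.4)),np.cos(np.radians(12.4))])
P=onz(d,(270+625/4-.4,230+377/4-.4),.0795)[:2]; c=P+.055*y
print('plate centre',c,'from slot, along y',(c-[.6182,-.2188])@y,'x',(c-[.6182,-.2188])@[y[1],-y[0]])
P=onz(d,(270+403/4-.4,230+410/4-.4),.0775)[:2]; c=P+.055*y
print('prev plate',(c-[.5166,-.1965])@y,(c-[.5166,-.1965])@[y[1],-y[0]])
E
```

```text
time: 33.15
position: [0.6193, -0.2159, 0.1711]
ee_rot: [0.001, 0.779, 0.627, 0.001]
force: [0.3, -0.2, -1.0]
opening: 0.0088
grip_force: 59.2
plate centre [ 0.61804172 -0.21758617] from slot, along y 0.001151523774438238 x -0.0004152365909593129
prev plate -0.0015863730097893077 -0.0005377993650725961
```

```bash
python3 -m creep '[[[-0.012,0,0.06],[0,0,0]],[[-0.012,0,0.12],[0,0,0]],[[-0.012,0,0.18],[0,0,0]],[[-0.012,0,0.24],[0,0,0]],[[-0.012,0,0.27],[0,0,0]],[[-0.012,0,0.3],[0,0,0]],[[-0.012,0,0.3],[0,0,0]]]'
python3 -m creep '[[[0,0,0.05],[0,0,0]],[[0,0,0.1],[0,0,0]],[[0,0,0.15],[0,0,0]],[[0,0,0.19],[0,0,0]],[[0,0,0.22],[0,0,0]],[[0,0,0.24],[0,0,0]],[[0,0,0.26],[0,0,0]],[[0,0,0.26],[0,0,0]]]'
python3 -m creep '[[[0,0,0.005],[0,0,0]],[[0,0,0.01],[0,0,0]],[[0,0,0.01],[0,0,0]]]'
```

```text
time: 33.78
position: [0.6177, -0.2168, 0.1322]
ee_rot: [-0.001, 0.779, 0.627, -0.0]
force: [-0.1, -0.5, -1.6]
opening: 0.0089
grip_force: 59.2
time: 34.45
position: [0.618, -0.217, 0.1017]
ee_rot: [-0.0, 0.779, 0.627, -0.0]
force: [-0.8, 0.3, -2.0]
opening: 0.0091
grip_force: 59.3
time: 34.7
position: [0.6183, -0.2171, 0.1013]
ee_rot: [0.0, 0.779, 0.627, 0.0]
force: [0.6, -0.2, -1.9]
opening: 0.0087
grip_force: 59.3
```

```bash
python3 -m creep '[[[0,0,0.007],[0,0,0]],[[0,0,0.013],[0,0,0]],[[0,0,0.013],[0,0,0]]]'
python3 -m creep '[[[0,0,0.004],[0,0,0]],[[0,0,0.008],[0,0,0]],[[0,0,0.008],[0,0,0]]]'
```

```text
time: 34.95
position: [0.6181, -0.217, 0.0994]
ee_rot: [-0.0, 0.779, 0.627, -0.0]
force: [-0.8, -0.7, -1.6]
opening: 0.009
grip_force: 59.3
time: 35.2
position: [0.6185, -0.2171, 0.0993]
ee_rot: [0.0, 0.779, 0.627, 0.0]
force: [-0.7, 0.9, 2.2]
opening: 0.0085
grip_force: 59.8
```

```bash
python3 -m creep '[[[0,0,0.004],[0,0,0]],[[0,0,0.007],[0,0,0]],[[0,0,0.007],[0,0,0]]]'
python3 -m creep '[[[0,0,-0.006],[0,0,0]],[[0,0,-0.006],[0,0,0]],[[0,0,-0.006],[0,0,0]],[[0,0,-0.006],[0,0,0]],[[0,0,-0.006],[0,0,0]]]' -0.1
python3 -m creep '[[[0,0,-0.1],[0,0,0]],[[0,0,-0.3],[0,0,0]],[[0,0,-0.6],[0,0,0]],[[0,0,-0.95],[0,0,0]],[[0,0,-0.95],[0,0,0]]]' >/dev/null
python3 -m creep '[[[0,0,0],[0,0,-0.311]],[[0,0,0],[0,0,-0.311]],[[0,0,0],[0,0,-0.311]],[[0,0,0],[0,0,-0.311]],[[0,0,0],[0,0,-0.311]],[[0,0,0],[0,0,-0.311]],[[0,0,0],[0,0,-0.311]],[[0,0,0],[0,0,-0.311]]]' >/dev/null
python3 -m creep '[[[0,0,0],[0,0,-0.311]],[[0,0,0],[0,0,-0.311]],[[0,0,0],[0,0,-0.311]],[[0,0,0],[0,0,-0.311]],[[0,0,0],[0,0,-0.311]],[[0,0,0],[0,0,-0.311]],[[0,0,0],[0,0,-0.311]],[[0,0,0],[0,0,-0.311]]]' >/dev/null
python3 go.py .4575 .25 .21 99.6
```

```text
time: 35.45
position: [0.6188, -0.2172, 0.0992]
ee_rot: [0.001, 0.779, 0.627, 0.0]
force: [-1.0, 1.6, 6.3]
opening: 0.0091
grip_force: 60.4
time: 35.87
position: [0.6181, -0.2171, 0.0981]
ee_rot: [-0.0, 0.779, 0.627, -0.0]
force: [0.4, 0.4, -0.1]
opening: 0.0383
grip_force: 0.0
turn [-0.0002  0.0002  0.002 ] shift [0.6721 4.0621 0.0277] | pos [ 0.6183 -0.2172  0.2133] yhead 99.96448395009854 q6 -2.2523576845837545 F [ 0.0902  0.6026 -0.0716] t 37.6167 open 0.03832375260415755
```

```bash
python3 -m creep '[[[0.134,0.812,0],[0,0,0]],[[0.134,0.812,0],[0,0,0]],[[0.134,0.812,0],[0,0,0]],[[0.134,0.812,0],[0,0,0]]]' >/dev/null
python3 -m creep '[[[0.134,0.812,0],[0,0,0]],[[0.134,0.812,0],[0,0,0]],[[0.134,0.812,0],[0,0,0]],[[0.134,0.812,0],[0,0,0]]]' >/dev/null
python3 -m creep '[[[0.134,0.812,0],[0,0,0]],[[0.134,0.812,0],[0,0,0]],[[0.134,0.812,0],[0,0,0]],[[0.134,0.812,0],[0,0,0]]]' >/dev/null
python3 -m creep '[[[0.134,0.812,0],[0,0,0]],[[0.134,0.812,0],[0,0,0]],[[0.134,0.812,0],[0,0,0]],[[0.134,0.812,0],[0,0,0]]]' >/dev/null
python3 -m creep '[[[0.134,0.812,0],[0,0,0.001]],[[0.134,0.812,0],[0,0,0.001]],[[0.134,0.812,0],[0,0,0.001]],[[0.134,0.812,0],[0,0,0.001]],[[0.134,0.812,0],[0,0,0.001]],[[0.134,0.812,0],[0,0,0.001]]]' >/dev/null
python3 go.py .4575 .25 .0905 99.6
python3 - <<'E'
from h import *
cv2.imwrite('pics/s5.png',cv2.resize(cv2.cvtColor(snap('side')['image'][90:380,170:500],cv2.COLOR_RGB2BGR),(660,580)))
E
```

```text
turn [-0.0004  0.0002 -0.0013] shift [0.0118 0.0178 1.0169] | pos [0.4593 0.2481 0.2125] yhead 99.36280894760348 q6 -1.4514252818720403 F [-0.4592 -0.3528 -0.211 ] t 39.45 open 0.03845534748070569
```

View pics/s5.png

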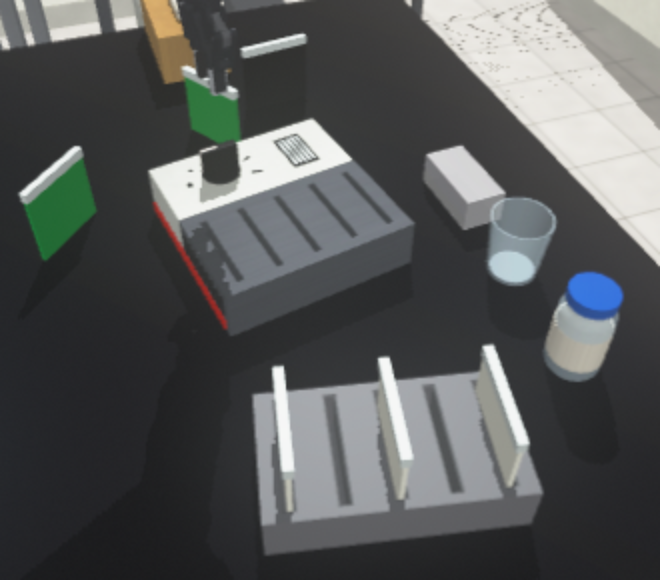

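The dryer is empty. Three plates stand in the rack at (285,430), (393,430) and (503,420), and the jar, beaker and box are undisturbed. Now the knob.

```bash
python3 -m creep '[[[0.012,0.015,0.2],[0,0,0]],[[0.012,0.015,0.45],[0,0,0]],[[0.012,0.015,0.65],[0,0,0]],[[0.012,0.015,0.8],[0,0,0]],[[0.012,0.015,0.92],[0,0,0]],[[0.012,0.015,0.98],[0,0,0]],[[0.012,0.015,0.995],[0,0,0]],[[0.012,0.015,0.995],[0,0,0]]]' 
python3 -m creep '[[[0,0,0],[0,0,0]],[[0,0,0],[0,0,0]],[[0,0,0],[0,0,0]],[[0,0,0],[0,0,0]],[[0,0,0],[0,0,0]],[[0,0,0],[0,0,0]]]' -1
python3 go.py .4575 .25 .0905 -20.7
```

```text
time: 40.17
position: [0.4565, 0.2505, 0.093]
ee_rot: [-0.0, -0.082, 0.997, -0.0]
force: [0.6, -0.4, -0.1]
opening: 0.0383
grip_force: 0.0
time: 40.67
position: [0.4573, 0.2496, 0.0946]
ee_rot: [0.001, -0.083, 0.997, -0.002]
force: [1.0, -8.8, 3.0]
opening: 0.0136
grip_force: 60.4
turn [0.0002 0.0016 0.6676] shift [0.0042 0.0006 0.034 ] | pos [0.4573 0.2496 0.0946] yhead 99.47306994278263 q6 -1.4460356358909314 F [ 1.0193 -8.7594  3.0048] t 40.6667 open 0.013618443481123848
```

```bash
python3 -m creep '[[[0,0,0],[0,0,0.032]],[[0,0,0],[0,0,0.064]],[[0,0,0],[0,0,0.096]],[[0,0,0],[0,0,0.128]],[[0,0,0],[0,0,0.16]],[[0,0,0],[0,0,0.192]],[[0,0,0],[0,0,0.224]],[[0,0,0],[0,0,0.25]]]'
python3 -m creep '[[[0,0,0],[0,0,0.032]],[[0,0,0],[0,0,0.064]],[[0,0,0],[0,0,0.096]],[[0,0,0],[0,0,0.128]],[[0,0,0],[0,0,0.16]],[[0,0,0],[0,0,0.192]],[[0,0,0],[0,0,0.224]],[[0,0,0],[0,0,0.25]]]'
python3 -m creep '[[[0,0,0],[0,0,0.03]],[[0,0,0],[0,0,0.06]],[[0,0,0],[0,0,0.09]],[[0,0,0],[0,0,0.12]],[[0,0,0],[0,0,0.15]],[[0,0,0],[0,0,0.165]],[[0,0,0],[0,0,0.165]],[[0,0,0],[0,0,0.165]]]'
python3 go.py .4575 .25 .0905 -20.7
```

```text
time: 41.33
position: [0.4576, 0.2501, 0.0946]
ee_rot: [0.002, 0.308, 0.952, -0.0]
force: [2.2, -6.6, 1.0]
opening: 0.0138
grip_force: 60.2
time: 42.0
position: [0.4582, 0.2503, 0.0946]
ee_rot: [0.002, 0.648, 0.761, 0.001]
force: [3.9, -5.7, 0.6]
opening: 0.014
grip_force: 60.0
time: 42.67
position: [0.4587, 0.2502, 0.0946]
ee_rot: [0.002, 0.82, 0.572, 0.002]
force: [5.0, -6.6, -0.8]
opening: 0.0137
grip_force: 60.0
turn [ 0.0019 -0.0001  0.0025] shift [-0.0049 -0.0084  0.0343] | pos [0.4587 0.2502 0.0946] yhead -20.252671990601453 q6 0.6435041142277681 F [ 5.0382 -6.5968 -0.8385] t 42.6667 open 0.013728405820264748
```

Release, rise, move aside and look.

```bash
python3 -m creep '[[[0,0,0],[0,0,0]],[[0,0,0],[0,0,0]],[[0,0,0],[0,0,0]],[[0,0,0],[0,0,0]]]' -0.1 >/dev/null
python3 -m creep '[[[0,0,-0.3],[0,0,0]],[[0,0,-0.6],[0,0,0]],[[0,0,-0.95],[0,0,0]],[[0,0,-0.95],[0,0,0]],[[0,0,-0.95],[0,0,0]]]' >/dev/null
python3 go.py .3 .43 .22 -20.7
python3 -m creep '[[[0.5,-0.8,0],[0,0,0]],[[0.5,-0.8,0],[0,0,0]],[[0.5,-0.8,0],[0,0,0]],[[0.5,-0.8,0],[0,0,0]],[[0.5,-0.8,0],[0,0,0]]]' >/dev/null
python3 -m creep '[[[0.5,-0.6,0],[0,0,0]],[[0.5,-0.6,0],[0,0,0]],[[0.5,-0.6,0],[0,0,0]],[[0.5,-0.6,0],[0,0,0]],[[0.5,-0.6,0],[0,0,0]]]'
python3 - <<'E'
from h import *
cv2.imwrite('pics/t5.png',cv2.resize(cv2.cvtColor(snap('top')['image'][90:290,225:485],cv2.COLOR_RGB2BGR),(780,600),interpolation=cv2.INTER_CUBIC))
E
```

```text
turn [ 0.0017 -0.0013  0.0025] shift [ 0.9217 -1.7517 -0.0822] | pos [0.4575 0.2522 0.2101] yhead -20.2465003144492 q6 0.6432909236647303 F [-0.4474  0.1354 -0.2693] t 43.4167 open 0.03857214559775792
time: 44.25
position: [0.3402, 0.4214, 0.2062]
ee_rot: [0.001, 0.82, 0.572, -0.001]
force: [0.2, -0.1, -0.1]
opening: 0.0386
grip_force: 0.0
```

View pics/t5.png

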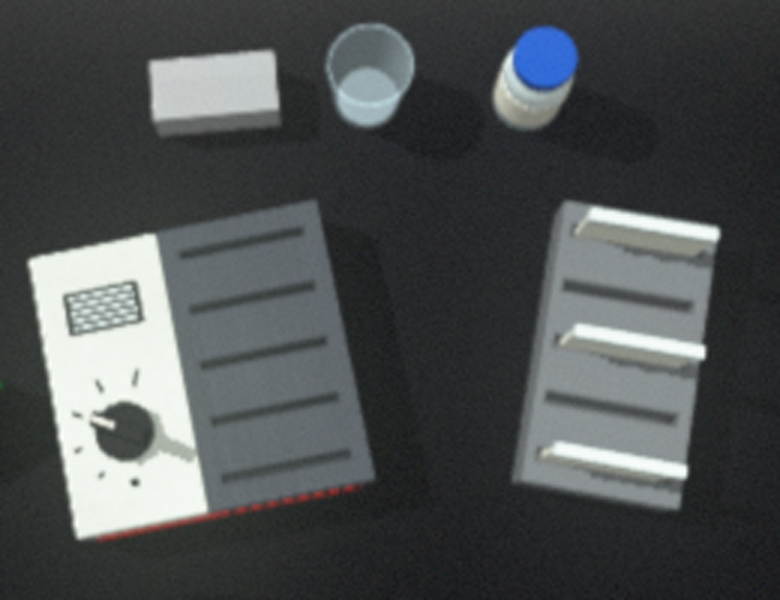

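The pointer (102,421) is at the third mark (77,415). The dryer slots are empty, and the three plates are seated and upright in the rack. Handing in.

```bash
python3 -c "
from bench import robot
print(robot.sign_off())"
```

```text
the job is handed in; nothing more can be done
None
```

I turned the blower off, stood all three plates fully down in separate rack slots, turned the knob to three clicks clockwise from off, and handed the job in at about 44 s.

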